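# Put the dried tools away in the sampling-kit tray

### The job

Put the sampling kit together: take the red-handled spatula and the green-handled brush off the sloping draining rack and lay each flat in the tray compartment whose tab has its handle's colour, handle end nearest the tab. The black marker belongs in the compartment with the black tab: if it lies in another one, move it there (either way round), otherwise it stays. Do not disturb the bottles standing around.

Things in the scene. Friction and masses are not known exactly. Their poses are not given: they have to be found in the camera images.
- rack: Blue draining rack, fixed: a board 190 long (up-slope) x 180 wide, sloping 28 degrees, low edge towards the robot. Origin on the table under the board's middle; x level, pointing up-slope; y along the width. The surface is 62 mm above the origin and rises at 28 degrees towards +x. Low edge: ledge 9 mm high, 6 thick. The two tools lie side by side on it, 84 mm apart, pointing straight up the slope.
- tray: White kit tray, grey floor 5 thick, fixed, 222 x 180 x 25 high. Origin on the table under the compartments' middle. Three compartments along x, centre lines at y = -56, 0, +56; each 176 long (x -88 to 88), 44 wide, 20 deep. The 12 mm walls beside them are cut away to the floor for x -40 to 40: room for fingers. Coloured tabs on the wide rim at the -x end (near the robot).
- tab_red: Red tab, 20 x 40 x 8 block, fixed on the tray's wide rim at the head of the red spatula's compartment; which compartment has which tab varies. Origin under its middle, 25 mm above the table; x points along its compartment, as the tray's x; the compartment's middle is 102 mm away along x.
- tab_green: Green tab, the same for the compartment of the green brush.
- tab_black: Black tab, the same for the compartment of the black marker.
- spatula: Loose spatula, 150 mm long, red handle, steel blade 28 wide and 34 long at the other end, 60 g. Origin: middle of the length, on the underside; x along the length towards the blade, z up out of its top. Handle from x = -75 to 30, 16 wide, 14 high (z 0 to 14); balance and best grip near x = -5 to -10. Starts on the rack, handle end down against the ledge.
- spatula_tip (a point): End of the spatula's blade, 75 mm from its origin along x.
- brush: Loose flat brush, 150 mm long, green handle, steel ferrule and off-white bristle end 26 wide, 60 g. Origin: middle of the length, on the underside; x along the length towards the bristles, z up out of its top. Handle from x = -75 to 30, 16 wide, 14 high (z 0 to 14); balance and best grip near x = -5 to -10. Starts on the rack, handle end down against the ledge.
- brush_tip (a point): End of the brush's bristles, 75 mm from its origin along x.
- marker: Loose black marker pen with grey cap, flat-sided: 130 long, 18 wide, 16 high, 40 g. Origin: middle of the length, on the underside; x along the length towards the cap. It starts flat in the tray's middle compartment.
- sample_a: Small clear sample bottle with red cap, diameter 34, 75 mm high, loose, standing between rack and tray. Origin under its middle.
- sample_b: Small clear sample bottle with green cap, diameter 34, 75 mm high, loose, standing beyond them. Origin under its middle.
- reagent: Amber reagent bottle, diameter 60, 130 mm high, loose, behind the rack. Origin under its middle.
Things that resemble listed ones, but are neither listed nor needed, are in the scene too. What is shaped like the spatula but blue, orange or purple is not meant.

How it is judged:
By the outcome, as a careful person would: the job done as asked, in the order asked, and still so for the second after the job is handed in, with the robot touching nothing.
It also fails if it takes over 72 s, if anything falls off the work surface, if the arm or the gripper's body presses on something with over 40 N, if the wrist force passes 120 N, or if a joint passes its speed limit or range.

### The arm

A 6-joint arm with a two-finger parallel gripper is mounted at the origin on the work surface. World frame = base frame: x ahead of the robot, y to its left, z up, the work surface at z = 0. Lengths are in mm, angles in rad, forces in N, time in s.
With the tool pointing down it reaches from about 300 to 775 mm from the base axis. Payload 14.6 kg.
Tool frame: the origin (TCP) lies at the very end of the fingers, on their centre line; the grasp point (between the pads) lies 19 mm behind it; z points along the fingers, y is the line along which they close (so a half turn about z gives the same grasp; the last joint's range is limited). The gripper opens to 94 mm and grips with 3 to 60 N. Pads are 16 mm wide; open, the fingers measure 119 mm over their backs; the gripper's body (75 mm by 177 mm) begins 78 mm behind the grasp point.
Start: joints at [-1.409, 0.3, 1.521, -0, 1.321, -0.067], TCP at [124.739, -535.658, 205.446] pointing down, gripper open.
Joint ranges: [-3.03, 3.03], [-0.79, 2.21], [0.23, 2.52], [-1.04, 4.18], [0, 3.07], [-2.55, 2.55]. Speed limits (rad/s): [2.22, 2.22, 2.57, 3.14, 3.14, 3.14].

### API

Orientations are given as [roll, pitch, yaw] about the fixed x, y, z axes, in that order (R = Rz(yaw) Ry(pitch) Rx(roll)).
In Python, from cell import manip, camera, get_calibration gives the robot as it stands. The module is installed in compiled form; this text tells all that it offers.
- The arm moves only by the tool jog_arm, never from a script. Its argument "plan" is one flat list of numbers, 6 for each row, row after row: the shift along the world's x, y, z in m, then the turn, a rotation vector about the world's x, y, z in degrees. A call has 1 to 20 rows; each row is the pose to reach, as a shift and turn from the pose commanded when the call began; what a row does not reach only later rows make up. A row lasts 1/10 s, in which the tool goes at most 50 mm and 8.59 degrees, less where a joint would pass 70% of its speed; a pose out of reach is approached as far as the arm can. A call with a gripper value outside its range is refused whole. "claw" is the finger opening in m, from 0 to 0.094, set as the call begins (left out, the last holds). The fingers move at their own pace and stop on an object; "force" is the grip in N (left out, the last holds). Time passes only in rows, so rows that repeat a pose let the fingers close. It gives the time, the measured TCP pose, the force, the opening and the grip force at its end, in the units of the state.
- manip.read_state(): the state, without advancing time (a new reading comes with each control period).
- camera(name): name is "side" or "top" or "wrist"; returns (picture, depth): 480x640x3 uint8, red, green, blue; 480x640 float32, mm along the optical axis (not along the pixel's ray), 0 where there is no reading.
- get_calibration(name): a dict with "fx", "fy", "cx", "cy" (pixels), "origin" and "attitude" of the camera in the world. Camera axes: x right, y down, z forward; pixel columns grow to the right and rows downward; lengths in mm; the calibration is good to about 2 mm. A picture is of the moment at which its call begins: read the wrist's pose just before it. get_calibration takes no time and is no camera call; for the wrist camera it gives the pose at the moment of the call.
- manip.sign_off(): hands the job in; it is judged then, once.
The state is a dict: "clock": time; "joints": joint angles; "qd": joint speeds; "effort": joint torques, N m; "eef_pos": TCP position; "eef_rot": TCP orientation; "wrist_force": force on the tool from outside, world axes, zero at the start; "moment": the same for the moment, N m; "finger_gap": finger opening in mm; "finger_force": force on a finger pad.
Only numpy, scipy, OpenCV 4.12 (cv2) and the standard library are available. Lean on these libraries where they do the work, as an engineer would, in place of code of your own. Each camera call takes 0.05 s, during which the arm holds its last target. There are 200 camera calls.

## Working session

There is one attempt and no reset: what is moved stays moved. The work goes in short steps, Python scripts to look and compute and a tool call to move; the robot and the scene stay as the last step left them, time stands still between calls to the robot, and variables do not carry over. Pictures are saved under pics/ and viewed, at most 10 in all, crops included, and the job is handed in when it is done.

Besides the shell and the picture viewer there is one more tool, called after ">>>" by a JSON object that holds its "name" and its "arguments", one argument or row to a line. jog_arm: Moves the arm, as the interface text tells. Its arguments: {"type":"object","properties":{"plan":{"type":"array"},"claw":{"type":"number"},"force":{"type":"number"}},"required":["plan"]}

```bash
mkdir -p pics; cat > h.py <<'E'
import numpy as np, cv2
from cell import manip, camera, get_calibration
def snap(n,f=None):
    c=get_calibration(n); p,d=camera(n)
    if f: cv2.imwrite('pics/'+f,cv2.cvtColor(p,cv2.COLOR_RGB2BGR))
    return c,p,d
E
python3 - <<'E'
from h import *
for n in('side','top'):
    c,p,d=snap(n,n+'1.png'); np.savez('/tmp/'+n,p=p,d=d); print(n,c, (d>0).mean())
print(manip.read_state())
E
```

```text
side {'fx': 599.128397708985, 'fy': 599.128397708985, 'cx': 318.5497203600908, 'cy': 242.97425744225248, 'origin': array([  77.15057421, 1102.06373151,  960.41103544]), 'attitude': array([-2.24326375, -0.01141889, -2.74892848])} 0.9958821614583333
top {'fx': 480.6062233948857, 'fy': 480.6062233948857, 'cx': 311.4543332833747, 'cy': 244.9328902109976, 'origin': array([273.06458864,  65.93950528, 977.87027755]), 'attitude': array([-2.91256960e+00,  4.44435607e-04, -1.46117643e+00])} 0.9958821614583333
{'clock': 0.1, 'joints': array([-1.40858729e+00,  3.00418170e-01,  1.52149019e+00,  1.37072675e-05,
        1.32070125e+00, -6.66056696e-02]), 'qd': array([-0.00136396, -0.00196205, -0.00243506, -0.00168792,  0.00110103,
        0.00019787]), 'effort': array([ 1.61716707e-03, -5.32642078e+01, -3.53283978e+01,  7.09319534e-02,
        2.34729942e-02, -6.07799234e-05]), 'eef_pos': array([ 124.71413194, -535.443582  ,  204.95381274]), 'eef_rot': array([-3.14057884e+00, -8.09328845e-05,  2.28811263e-01]), 'wrist_force': array([ 1.22752718, -0.00631746, -0.87667796]), 'moment': array([-0.02910901,  0.04072013,  0.02495943]), 'finger_force': 0.0, 'finger_gap': 93.94531391016785}
```

View pics/side1.png

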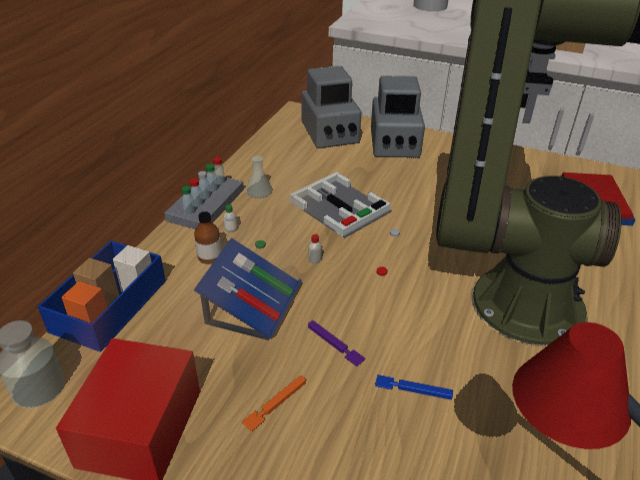

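View pics/top1.png

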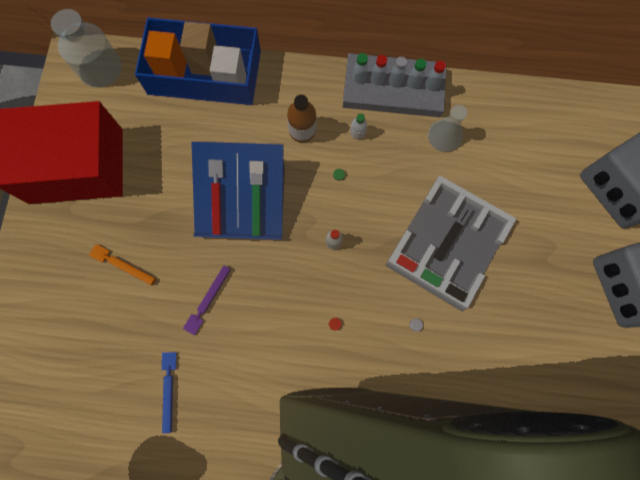

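Side and top pictures: rack around top-view (238,190), with red spatula at (216,200) and green brush at (256,205). Tray is at (452,242), with tabs red (407,263), green (432,278), black (456,292). The marker at (450,238) lies in the middle (green) compartment, so it has to move to the black one.

```bash
cat >> h.py <<'E'
from scipy.spatial.transform import Rotation as Ro
def rot(a): return Ro.from_euler('xyz',a).as_matrix()
def rays(c,uv):
    uv=np.atleast_2d(uv).astype(float)
    return np.c_[(uv[:,0]-c['cx'])/c['fx'],(uv[:,1]-c['cy'])/c['fy'],np.ones(len(uv))]@rot(c['attitude']).T
def onplane(c,uv,z):
    r=rays(c,uv); o=np.array(c['origin']); return o+r*((z-o[2])/r[:,2])[:,None]
def pts(c,d,m):
    v,u=np.nonzero(m&(d>0)); return np.array(c['origin'])+rays(c,np.c_[u,v])*d[v,u][:,None]
def mask(p,col,box):
    h=cv2.cvtColor(p,cv2.COLOR_RGB2HSV).astype(int); H,S,V=h[...,0],h[...,1],h[...,2]
    m={'red':((H<8)|(H>172))&(S>150)&(V>60),'green':(H>45)&(H<80)&(S>120)&(V>40),'black':(V<45)&(S<120),'blue':(H>100)&(H<125)&(S>110)}[col]
    b=np.zeros_like(m); x0,y0,x1,y1=box; b[y0:y1,x0:x1]=1; m=m&b
    n,l,s,_=cv2.connectedComponentsWithStats(m.astype(np.uint8))
    return l==1+np.argmax(s[1:,4])
E
cat > m.py <<'E'
from h import *
B={'top':dict(tab_red=('red',392,250,425,275),tab_green=('green',415,262,450,290),tab_black=('black',440,280,475,305),spatula=('red',205,170,227,238),brush=('green',245,175,268,240),marker=('black',430,210,475,265),rack=('blue',188,138,290,246)),
'side':dict(tab_red=('red',335,210,362,230),tab_green=('green',352,202,375,222),tab_black=('black',368,195,390,213),spatula=('red',230,285,285,325),brush=('green',245,255,300,300),marker=('black',320,190,360,222))}
for n in B:
    c=get_calibration(n); f=np.load('/tmp/%s.npz'%n)
    for k,(col,*b) in B[n].items():
        m=mask(f['p'],col,b); v,u=np.nonzero(m); P=pts(c,f['d'],m)
        print(n,k,m.sum(),'uv',u.mean().round(1),v.mean().round(1),'depthmed',np.median(P,0).round(1),end=' ')
        if k[:3]=='tab': print(onplane(c,[u.mean(),v.mean()],33).round(1))
        elif k=='marker':
            Q=onplane(c,np.c_[u,v],21); r=cv2.minAreaRect(Q[:,:2].astype(np.float32)); print(np.round(r[0],1),np.round(r[1],1),r[2])
        else:
            s=np.linalg.svd(P-P.mean(0),full_matrices=False)[2]
            q=(P-P.mean(0))@s.T
            print('axes',s.round(3).tolist(),'mean',P.mean(0).round(1),np.percentile(q,[1,99],axis=0).round(1).tolist())
E
python3 m.py
```

```text
top tab_red 171 uv 406.7 263.0 depthmed [ 475.9 -103.    34.2] [[ 476. -103.   33.]]
top tab_green 136 uv 431.6 277.7 depthmed [ 451.7 -154.3   33.8] [[ 451.6 -154.1   33. ]]
top tab_black 72 uv 457.9 292.8 depthmed [ 426.6 -208.9   34. ] [[ 427.1 -207.3   33. ]]
top spatula 417 uv 215.7 208.2 depthmed [540.  288.1  58.3] axes [[-0.881, -0.062, -0.469], [-0.112, 0.991, 0.078], [0.46, 0.121, -0.88]] mean [540.  288.4  58.3] [[-50.2, -7.7, -4.0], [50.6, 8.0, 7.4]]
top brush 382 uv 255.3 209.1 depthmed [547.4 209.2  59.3] axes [[-0.883, -0.054, -0.466], [-0.053, 0.998, -0.015], [-0.466, -0.011, 0.885]] mean [546.5 209.2  59. ] [[-48.2, -7.4, -3.0], [51.0, 7.2, 3.6]]
top marker 327 uv 448.1 240.9 depthmed [ 534.  -186.4   22.1] [ 533.7 -186.4] [16.9 86.6] 62.22038650512695
top rack 6239 uv 237.9 187.9 depthmed [585.7 248.5  65.6] axes [[-0.871, -0.174, -0.459], [-0.17, 0.984, -0.05], [0.46, 0.034, -0.887]] mean [584.4 249.   65.2] [[-90.7, -90.3, -8.6], [100.3, 92.7, 4.5]]
side tab_red 85 uv 348.1 220.3 depthmed [477.9 -95.9  33.6] [[478.5 -96.7  33. ]]
side tab_green 75 uv 363.3 212.1 depthmed [ 453.  -144.3   34. ] [[ 454. -147.   33.]]
side tab_black 65 uv 377.6 204.5 depthmed [ 430.  -196.    32.7] [[ 430.1 -196.2   33. ]]
side spatula 422 uv 257.7 304.1 depthmed [541.8 296.   56.3] axes [[-0.877, -0.073, -0.475], [-0.299, -0.692, 0.658], [0.376, -0.719, -0.585]] mean [541.4 295.1  56.3] [[-50.7, -10.0, -8.3], [51.0, 8.7, 8.5]]
side brush 147 uv 260.6 273.2 depthmed [573.8 217.9  70.6] axes [[-0.891, -0.033, -0.453], [-0.342, -0.608, 0.717], [0.299, -0.793, -0.531]] mean [573.3 216.7  70. ] [[-20.9, -9.4, -6.9], [28.7, 8.0, 7.4]]
side marker 164 uv 338.2 202.2 depthmed [ 540.9 -182.6   21. ] [ 534.8 -177.1] [29.  97.8] 62.88640594482422
```

```bash
python3 - <<'E'
from h import *
c=get_calibration('top'); f=np.load('/tmp/top.npz'); d=f['d']
for nm,b in dict(mon=(570,130,640,330),sa=(325,226,346,250),sb=(348,112,370,140),reag=(285,92,320,142),flask=(428,105,470,152)).items():
    m=np.zeros(d.shape,bool); m[b[1]:b[3],b[0]:b[2]]=1
    P=pts(c,d,m); P=P[P[:,2]>25]; print(nm,np.percentile(P,[2,50,98],axis=0).round().tolist(),P[:,2].max())
w=get_calibration('wrist'); s=manip.read_state(); T=rot(s['eef_rot'])
print(T.T@(np.array(w['origin'])-s['eef_pos']), (T.T@rot(w['attitude'])).round(3))
E
```

```text
mon [[408.0, -540.0, 27.0], [624.0, -499.0, 84.0], [739.0, -463.0, 123.0]] 125.84508785152116
sa [[495.0, 32.0, 29.0], [505.0, 48.0, 52.0], [520.0, 62.0, 78.0]] 79.08054415987601
sb [[746.0, 4.0, 26.0], [756.0, 20.0, 52.0], [770.0, 34.0, 78.0]] 79.29748369502579
reag [[725.0, 113.0, 28.0], [741.0, 138.0, 88.0], [768.0, 167.0, 132.0]] 135.67745948851336
flask [[748.0, -195.0, 26.0], [767.0, -164.0, 53.0], [830.0, -133.0, 111.0]] 113.71582180167752
[  72.88156904   -1.24566285 -178.08127705] [[-0.    -0.968 -0.252]
 [ 1.    -0.     0.   ]
 [-0.    -0.252  0.968]]
```

>>> {"name": "jog_arm", "arguments": {
  "plan": [0.1, 0.087, 0.04, 0, 0, -10, 0.395, 0.345, 0.055, 0, 0, -38.6, 0.395, 0.345, 0.055, 0, 0, -38.6, 0.395, 0.345, 0.055, 0, 0, -38.6, 0.395, 0.345, 0.055, 0, 0, -38.6, 0.395, 0.345, 0.055, 0, 0, -38.6, 0.395, 0.345, 0.055, 0, 0, -38.6, 0.395, 0.345, 0.055, 0, 0, -38.6, 0.395, 0.345, 0.055, 0, 0, -38.6, 0.395, 0.345, 0.055, 0, 0, -38.6, 0.395, 0.345, 0.055, 0, 0, -38.6, 0.395, 0.345, 0.055, 0, 0, -38.6, 0.395, 0.345, 0.055, 0, 0, -38.6, 0.395, 0.345, 0.055, 0, 0, -38.6, 0.395, 0.345, 0.055, 0, 0, -38.6, 0.395, 0.345, 0.055, 0, 0, -38.6],
  "claw": 0.04,
  "force": 25
}}

```text
clock: 1.7
eef_pos: [519.2, -191.5, 260.6]
eef_rot: [3.142, -0.0, -0.446]
wrist_force: [0.3, -0.1, -0.1]
finger_gap: 39.7
finger_force: 0.0
```

```bash
python3 - <<'E'
from h import *
s=manip.read_state(); print(s['clock'],s['eef_pos'],s['eef_rot'],s['joints'],s['finger_gap'])
c,p,d=snap('wrist','w1.png'); np.savez('/tmp/w1',p=p,d=d,**c)
E
```

```text
1.7 [ 519.19262896 -191.46791324  260.55288964] [ 3.14155188e+00 -1.33625041e-04 -4.46345132e-01] [-4.19472987e-01  2.71424575e-01  1.42963627e+00 -4.47325082e-05
  1.44039933e+00  1.59767429e+00] 39.6921507266257
```

View pics/w1.png

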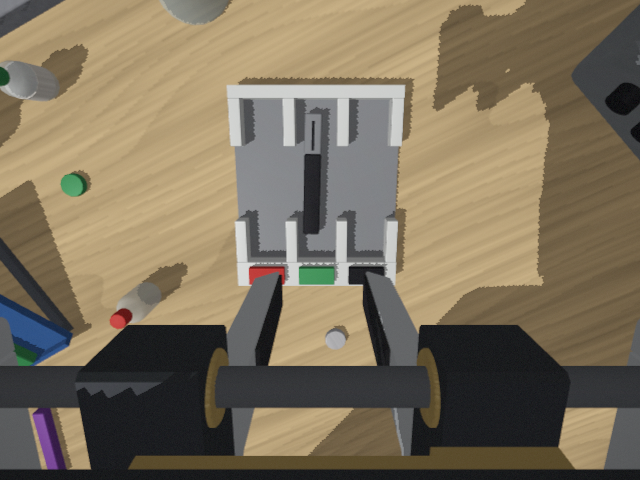

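Wrist view: the tray is squarely aligned, far rim corners at (228,86) and (405,86). Tabs: red (267,275), green (317,275), black (367,275). Marker spans (313,113)-(312,234), cap away from the tabs.

```bash
python3 - <<'E'
from h import *
f=np.load('/tmp/w1.npz'); p,d=f['p'],f['d']; c={k:f[k] for k in('fx','fy','cx','cy','origin','attitude')}
h=cv2.cvtColor(p,cv2.COLOR_RGB2HSV).astype(int)
a,b=onplane(c,[[228,86],[405,86]],25); print('far corners',a,b,np.linalg.norm(b-a))
y=(a-b)[:2]/np.linalg.norm((a-b)[:2]); x=np.array([y[1],-y[0]]); print('yaw',np.degrees(np.arctan2(x[1],x[0])))
top=get_calibration('top')
for col,bx in dict(red=(240,262,290,285),green=(290,262,340,285)).items():
    m=mask(p,col,bx); P=pts(c,d,m); P=P[(abs(P[:,2]-33)<2.5)]; print(col,cv2.minAreaRect(P[:,:2].astype(np.float32)))
# walls: white points at z~25
m=(h[...,1]<30)&(h[...,2]>170); b2=np.zeros_like(m); b2[80:265,220:412]=1; m&=b2
P=pts(c,d,m); P=P[abs(P[:,2]-25)<2]; r=cv2.minAreaRect(P[:,:2].astype(np.float32)); print('rim',len(P),r)
m=mask(p,'black',(295,140,330,240)); v,u=np.nonzero(m); Q=onplane(c,np.c_[u,v],21); P=pts(c,d,m);print('body',np.median(P,0),cv2.minAreaRect(Q[:,:2].astype(np.float32)))
e=onplane(c,[[314,113],[312,234]],21);print('marker ends',e,e.mean(0),np.linalg.norm(e[1]-e[0]))
for k in([265,180],[370,180]): print('floor z',pts(c,d,np.fromfunction(lambda v,u:(abs(v-k[1])<5)&(abs(u-k[0])<5),d.shape)).mean(0))
E
```

```text
far corners [ 671.37238111 -158.37254743   25.        ] [ 594.39963535 -319.06614147   25.        ] 178.17753717992616
yaw -25.594569996794796
red ((477.6218566894531, -101.46139526367188), (39.056373596191406, 18.09511947631836), 64.7991943359375)
green ((453.3749694824219, -151.37806701660156), (38.12173843383789, 18.814546585083008), 64.7026138305664)
rim 5403 ((548.5947265625, -197.24562072753906), (179.48387145996094, 190.2562713623047), 64.40423583984375)
body [ 539.63983799 -188.21852871   19.86255492] ((536.4684448242188, -186.05154418945312), (16.75952911376953, 85.15667724609375), 62.75048065185547)
marker ends [[ 610.93774445 -225.16295963   21.        ]
 [ 496.01428244 -166.86491657   21.        ]] [ 553.47601345 -196.0139381    21.        ] 128.86451779033573
floor z [ 571.32477875 -144.39885476    3.9133316 ]
floor z [ 520.39118579 -250.69783403    3.89816635]
```

>>> {"name": "jog_arm", "arguments": {
  "plan": [0.0328, -0.0053, -0.04, 0, 0, -1.8, 0.0328, -0.0053, -0.08, 0, 0, -1.8, 0.0328, -0.0053, -0.12, 0, 0, -1.8, 0.0328, -0.0053, -0.16, 0, 0, -1.8, 0.0328, -0.0053, -0.2, 0, 0, -1.8, 0.0328, -0.0053, -0.225, 0, 0, -1.8, 0.0328, -0.0053, -0.24, 0, 0, -1.8, 0.0328, -0.0053, -0.247, 0, 0, -1.8, 0.0328, -0.0053, -0.2525, 0, 0, -1.8, 0.0328, -0.0053, -0.2525, 0, 0, -1.8, 0.0328, -0.0053, -0.2525, 0, 0, -1.8, 0.0328, -0.0053, -0.2525, 0, 0, -1.8]
}}

```text
clock: 2.95
eef_pos: [553.0, -196.2, 8.9]
eef_rot: [-3.141, -0.002, -0.476]
wrist_force: [0.8, 0.3, -0.2]
finger_gap: 40.5
finger_force: 0.0
```

>>> {"name": "jog_arm", "arguments": {
  "plan": [0, 0, 0, 0, 0, 0, 0, 0, 0, 0, 0, 0, 0, 0, 0, 0, 0, 0, 0, 0, 0, 0, 0, 0, 0, 0, 0, 0, 0, 0, 0, 0, 0, 0, 0, 0, 0, 0, 0, 0, 0, 0],
  "claw": 0.01,
  "force": 20
}}

```text
clock: 3.65
eef_pos: [552.6, -196.0, 8.1]
eef_rot: [-3.142, -0.0, -0.476]
wrist_force: [0.1, -0.2, 3.3]
finger_gap: 17.9
finger_force: 20.0
```

>>> {"name": "jog_arm", "arguments": {
  "plan": [0, 0, 0.01, 0, 0, 0, 0, 0, 0.03, 0, 0, 0, 0, 0, 0.05, 0, 0, 0, -0.008, -0.018, 0.055, 0, 0, 0.6, -0.017, -0.036, 0.055, 0, 0, 1.2, -0.025, -0.0545, 0.055, 0, 0, 1.7, -0.025, -0.0545, 0.04, 0, 0, 1.7, -0.025, -0.0545, 0.02, 0, 0, 1.7, -0.025, -0.0545, 0.008, 0, 0, 1.7, -0.025, -0.0545, 0.003, 0, 0, 1.7, -0.025, -0.0545, 0.0005, 0, 0, 1.7, -0.025, -0.0545, 0.0005, 0, 0, 1.7, -0.025, -0.0545, 0.0005, 0, 0, 1.7, -0.025, -0.0545, 0.0005, 0, 0, 1.7]
}}

```text
clock: 5.05
eef_pos: [527.8, -250.5, 8.9]
eef_rot: [3.142, -0.001, -0.447]
wrist_force: [1.5, -0.4, 0.1]
finger_gap: 17.5
finger_force: 20.0
```

>>> {"name": "jog_arm", "arguments": {
  "plan": [0, 0, 0, 0, 0, 0, 0, 0, 0, 0, 0, 0, 0, 0, 0, 0, 0, 0, 0, 0, 0, 0, 0, 0, 0, 0, 0, 0, 0, 0, 0, 0, 0.02, 0, 0, 0, 0, 0, 0.05, 0, 0, 0, 0, 0, 0.09, 0, 0, 0, 0, 0, 0.13, 0, 0, 0, 0, 0, 0.17, 0, 0, 0, 0, 0, 0.21, 0, 0, 0, 0, 0, 0.25, 0, 0, 0, 0, 0, 0.25, 0, 0, 0, 0, 0, 0.25, 0, 0, 0],
  "claw": 0.04
}}

```text
clock: 6.45
eef_pos: [527.6, -250.5, 258.8]
eef_rot: [3.142, -0.001, -0.447]
wrist_force: [0.4, 0.9, -0.5]
finger_gap: 39.9
finger_force: 0.0
```

```bash
python3 - <<'E'
from h import *
s=manip.read_state(); print(s['clock'],s['eef_pos'],s['eef_rot'],s['joints'],s['finger_gap'])
c,p,d=snap('wrist','w2.png'); np.savez('/tmp/w2',p=p,d=d,**c)
E
```

```text
6.45 [ 527.58444217 -250.49354624  258.75010187] [ 3.14153729e+00 -1.05332213e-03 -4.46692181e-01] [-5.05991964e-01  3.42864648e-01  1.34144436e+00  7.20731855e-06
  1.45622889e+00  1.51149575e+00] 39.888198448806094
```

View pics/w2.png

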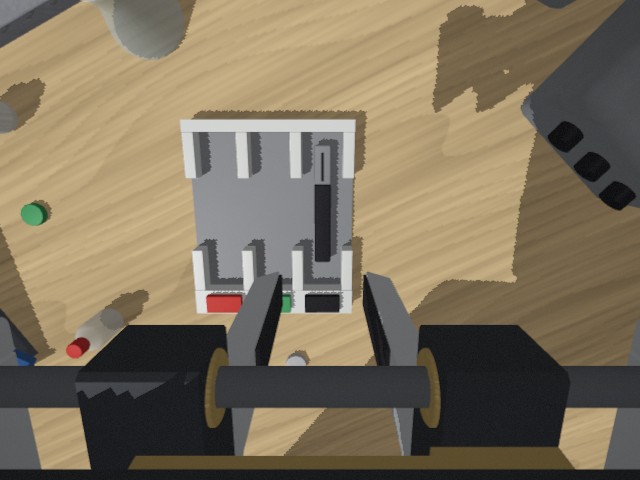

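Marker now lies centred in the black compartment: (322,145)-(322,262), between the walls at about 300 and 345. Next, the rack.

```bash
python3 - <<'E'
from h import *
R=Ro.from_euler('z',4,degrees=True)*Ro.from_euler('y',-28,degrees=True)*Ro.from_euler('z',25.6,degrees=True)
print(R.as_rotvec(degrees=True))
E
```

```text
[ -5.30452388 -27.80728798  29.00332331]
```

>>> {"name": "jog_arm", "arguments": {
  "plan": [-0.003, 0.045, 0, -0.5, -2.8, 2.9, -0.0065, 0.095, 0, -1, -5.6, 5.8, -0.01, 0.14, 0, -1.6, -8.4, 8.7, -0.013, 0.19, 0, -2.1, -11.1, 11.6, -0.0165, 0.24, 0, -2.65, -13.9, 14.5, -0.02, 0.285, -0.01, -3.2, -16.7, 17.4, -0.023, 0.335, -0.02, -3.7, -19.5, 20.3, -0.026, 0.38, -0.035, -4.2, -22.2, 23.2, -0.029, 0.425, -0.05, -4.8, -25, 26.1, -0.031, 0.465, -0.06, -5.3, -27.8, 29, -0.0325, 0.4965, -0.0685, -5.3, -27.8, 29, -0.0325, 0.4965, -0.0685, -5.3, -27.8, 29, -0.0325, 0.4965, -0.0685, -5.3, -27.8, 29, -0.0325, 0.4965, -0.0685, -5.3, -27.8, 29]
}}

```text
clock: 7.9
eef_pos: [495.0, 245.2, 189.5]
eef_rot: [3.141, -0.488, 0.069]
wrist_force: [0.4, 0.2, 0.3]
finger_gap: 40.3
finger_force: 0.0
```

```bash
python3 - <<'E'
from h import *
s=manip.read_state(); print(s['clock'],s['eef_pos'],s['eef_rot'],s['joints'],s['finger_gap'])
c,p,d=snap('wrist','w3.png'); np.savez('/tmp/w3',p=p,d=d,**c)
E
```

```text
7.9 [495.01059785 245.1770431  189.51157825] [ 3.14114745 -0.48770313  0.06938469] [ 0.48692004  0.09822663  1.87971399 -0.28849794  0.73328184  2.16135842] 40.328127018090825
```

View pics/w3.png

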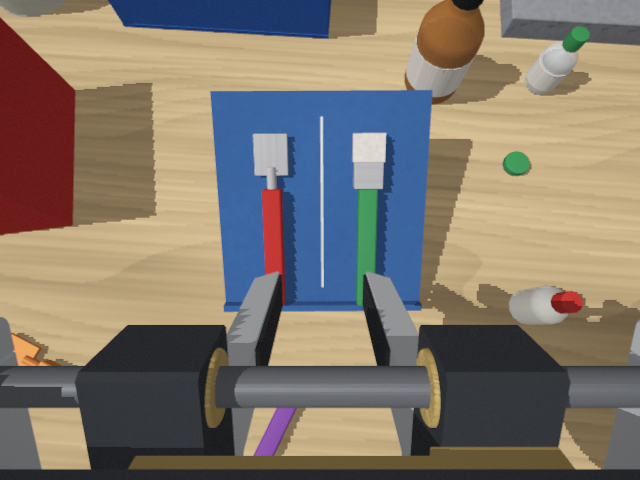

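Wrist view of the rack: spatula blade end at (271,134), handle top edge (272,190). Brush bristle end at (369,132), handle top edge (368,190). The board is upright in the frame.

```bash
cat > rk.py <<'E'
from h import *
f=np.load('/tmp/w3.npz'); p,d=f['p'],f['d']; c={k:f[k] for k in('fx','fy','cx','cy','origin','attitude')}
P=pts(c,d,mask(p,'blue',(210,88,435,300)))
m=P.mean(0); n=np.linalg.svd(P-m,full_matrices=False)[2][2]; n*=np.sign(n[2])
for _ in range(3):
    q=(P-m)@n; P=P[abs(q)<1.5*np.std(q)+.5]; m=P.mean(0); n=np.linalg.svd(P-m,full_matrices=False)[2][2]; n*=np.sign(n[2])
print('n',n,'slope',np.degrees(np.arccos(n[2])),'yaw',np.degrees(np.arctan2(-n[1],-n[0])),'m',m)
o=np.array(c['origin'])
def onb(uv,h):
    r=rays(c,uv); return o+r*(((m+h*n-o)@n)/(r@n))[:,None]
for k,col,b in(('spatula','red',(250,180,292,272)),('brush','green',(350,180,392,272))):
    M=mask(p,col,b); L=[]
    for v in range(200,268,6):
        u=np.nonzero(M[v])[0]; L.append([(u.min()+u.max())/2,v,u.max()-u.min()+1])
    L=np.array(L); Q=onb(L[:,:2],14); a=np.linalg.svd(Q-Q.mean(0))[2][0]; a*=np.sign(a[0])
    v0=np.nonzero(M.any(1))[0].min(); u0=np.nonzero(M[v0+2])[0].mean()
    e=onb([[u0,v0]],14)[0]; tip=onb([[{'spatula':271,'brush':369}[k],133]],4)[0]
    g=e-38*a-14*n
    print(k,'axis',a,'yaw',np.degrees(np.arctan2(a[1],a[0])),'handletop',e,'dist tip',(tip-e)@a,'grip(x=-8) underside',g,'width',np.linalg.norm(onb([[L[3,0],L[3,1]]],14)-onb([[L[3,0]+L[3,2],L[3,1]]],14)))
    pp=pts(c,d,M); print('  depth height over board',np.median((pp-m)@n))
E
python3 rk.py
```

```text
n [-0.46766285 -0.03496802  0.88321498] slope 27.9673502069884 yaw 4.27615406911923 m [592.37618744 253.23767747  67.60911713]
spatula axis [0.88072945 0.06621448 0.46896831] yaw 4.299488642204777 handletop [584.98322082 294.37972856  81.17460271] dist tip 44.687362008847856 grip(x=-8) underside [558.06278162 292.35313072  50.9887972 ] width 16.81592646098658
  depth height over board 13.849373918747704
brush axis [0.88069477 0.06667512 0.46896818] yaw 4.329455926365592 handletop [589.79553335 215.26450072  80.5904157 ] dist tip 45.543954277176525 grip(x=-8) underside [562.87641217 213.22039849  50.40461505] width 16.0017708409798
  depth height over board 13.84057343391478
```

>>> {"name": "jog_arm", "arguments": {
  "plan": [0.012, 0.015, -0.028, 0, 0, 0.3, 0.023, 0.03, -0.056, 0, 0, 0.3, 0.0333, 0.0439, -0.0829, 0, 0, 0.3, 0.0427, 0.0446, -0.1006, 0, 0, 0.3, 0.052, 0.0453, -0.1182, 0, 0, 0.3, 0.0577, 0.0457, -0.1288, 0, 0, 0.3, 0.06, 0.0459, -0.1333, 0, 0, 0.3, 0.0614, 0.046, -0.1359, 0, 0, 0.3, 0.0614, 0.046, -0.1359, 0, 0, 0.3, 0.0614, 0.046, -0.1359, 0, 0, 0.3]
}}

```text
clock: 8.95
eef_pos: [556.5, 292.1, 54.9]
eef_rot: [-3.141, -0.489, 0.075]
wrist_force: [-0.2, 0.0, 0.2]
finger_gap: 40.2
finger_force: 0.0
```

>>> {"name": "jog_arm", "arguments": {
  "plan": [0, 0, 0, 0, 0, 0, 0, 0, 0, 0, 0, 0, 0, 0, 0, 0, 0, 0, 0, 0, 0, 0, 0, 0, 0, 0, 0, 0, 0, 0, 0, 0, 0, 0, 0, 0, 0, 0, 0, 0, 0, 0],
  "claw": 0.01,
  "force": 25
}}

```text
clock: 9.65
eef_pos: [556.4, 292.1, 54.2]
eef_rot: [-3.142, -0.489, 0.075]
wrist_force: [-3.9, -0.8, 4.0]
finger_gap: 15.7
finger_force: 25.0
```

```bash
python3 - <<'E'
from h import *
z=lambda a:Ro.from_euler('z',a,degrees=True)
y=lambda a:Ro.from_euler('y',a,degrees=True)
print((z(-25.6)*y(28)*z(-4.3)).as_rotvec(degrees=True))
print((z(4.3)*y(-28)*z(25.6)).as_rotvec(degrees=True))
E
```

```text
[  5.23287785  27.82730903 -29.29716727]
[ -5.23287785 -27.82730903  29.29716727]
```

>>> {"name": "jog_arm", "arguments": {
  "plan": [-0.0047, -0.0003, 0.009, 0, 0, 0, -0.0141, -0.001, 0.0265, 0, 0, 0, -0.0281, -0.002, 0.053, 0, 0, 0, -0.0422, -0.003, 0.08, 0, 0, 0, -0.05, -0.004, 0.11, 0, 0, 0, -0.05, -0.004, 0.14, 0, 0, 0, -0.05, -0.004, 0.146, 0, 0, 0]
}}

```text
clock: 10.35
eef_pos: [506.9, 288.7, 204.1]
eef_rot: [-3.139, -0.493, 0.074]
wrist_force: [0.8, 0.1, -0.8]
finger_gap: 16.0
finger_force: 25.0
```

>>> {"name": "jog_arm", "arguments": {
  "plan": [0.003, -0.025, 0, 0.3, 1.6, -1.7, 0.008, -0.06, 0, 0.7, 3.9, -4.1, 0.013, -0.1, 0, 1.2, 6.5, -6.8, 0.018, -0.14, 0, 1.7, 9, -9.5, 0.023, -0.18, 0, 2.2, 11.6, -12.2, 0.028, -0.22, 0, 2.7, 14.2, -15, 0.033, -0.26, 0, 3.2, 16.8, -17.7, 0.038, -0.3, 0, 3.6, 19.4, -20.4, 0.043, -0.34, 0, 4.1, 22, -23.1, 0.049, -0.38, 0, 4.6, 24.5, -25.8, 0.053, -0.41, 0, 5, 26.5, -27.9, 0.055, -0.4305, 0, 5.2, 27.8, -29.3, 0.055, -0.4305, -0.04, 5.2, 27.8, -29.3, 0.055, -0.4305, -0.08, 5.2, 27.8, -29.3, 0.055, -0.4305, -0.12, 5.2, 27.8, -29.3, 0.055, -0.4305, -0.14, 5.2, 27.8, -29.3, 0.055, -0.4305, -0.14, 5.2, 27.8, -29.3]
}}

```text
clock: 12.05
eef_pos: [559.3, -141.9, 56.2]
eef_rot: [3.14, 0.006, -0.447]
wrist_force: [-0.1, 0.5, 0.2]
finger_gap: 15.6
finger_force: 25.0
```

```bash
python3 - <<'E'
from h import *
s=manip.read_state(); print(s['clock'],s['eef_pos'],s['eef_rot'],s['finger_gap'])
c,p,d=snap('wrist','w4.png'); np.savez('/tmp/w4',p=p,d=d,**c)
E
```

```text
12.05 [ 559.29205702 -141.87775714   56.21763113] [ 3.1401055   0.00624276 -0.44695497] 15.591949646211017
```

View pics/w4.png

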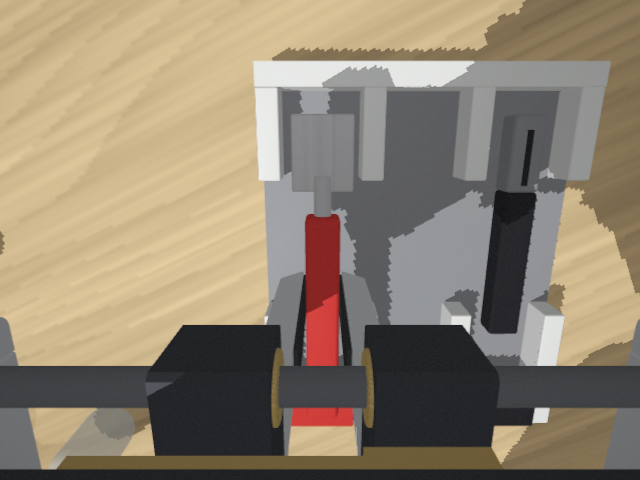

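Spatula is in hand over the left (red) compartment. Blade end at (323,114), blade centred between walls at x≈285 and 362; marker at (515,190-330).

```bash
python3 - <<'E'
from h import *
f=np.load('/tmp/w4.npz'); p,d=f['p'],f['d']; c={k:f[k] for k in('fx','fy','cx','cy','origin','attitude')}
s=manip.read_state(); print(s['clock'],s['eef_pos'],s['eef_rot'])
def patch(u,v,r=4): return np.median(pts(c,d,np.fromfunction(lambda V,U:(abs(V-v)<=r)&(abs(U-u)<=r),d.shape)),0)
C=np.array([544.5,-196.5]); a=np.radians(-25.6); X=np.array([np.cos(a),np.sin(a)]); Y=np.array([-X[1],X[0]])
for nm,u,v,r in(('tip',323,118,2),('bladeback',323,170,3),('handle top',323,222,3),('handle mid',323,262,3)):
    q=patch(u,v,r); print(nm,q.round(1),'tray',((q[:2]-C)@X).round(1),((q[:2]-C)@Y).round(1))
for nm,uv in(('wallL',(279,92)),('wallR',(363,92)),('farcorners',(253,61)),('fc2',(610,61))):
    q=onplane(c,[uv],25)[0]; print(nm,q.round(1),((q[:2]-C)@X).round(1),((q[:2]-C)@Y).round(1))
E
```

```text
12.1 [ 560.53138112 -142.23256372   58.64724251] [ 3.14063245e+00  2.75715763e-03 -4.46895459e-01]
tip [ 632.2 -176.2   59. ] tray 70.4 56.2
bladeback [ 612.2 -166.6   59. ] tray 48.1 56.2
handle top [ 592.  -156.9   65.8] tray 25.7 56.2
handle mid [ 575.2 -148.8   66.3] tray 7.1 56.3
wallL [ 654.6 -162.2   25. ] 84.4 78.5
wallR [ 636.  -200.8   25. ] 84.4 35.7
farcorners [ 673.1 -157.2   25. ] 99.0 91.0
fc2 [ 595.9 -318.3   25. ] 99.0 -87.6
```

>>> {"name": "jog_arm", "arguments": {
  "plan": [0, 0, -0.01, 0, 0, 0, 0, 0, -0.025, 0, 0, 0, 0, 0, -0.037, 0, 0, 0, 0, 0, -0.044, 0, 0, 0, 0, 0, -0.048, 0, 0, 0, 0, 0, -0.0503, 0, 0, 0, 0, 0, -0.0503, 0, 0, 0, 0, 0, -0.0503, 0, 0, 0, 0, 0, -0.0503, 0, 0, 0]
}}

```text
clock: 13.0
eef_pos: [561.7, -142.5, 10.1]
eef_rot: [3.141, -0.001, -0.447]
wrist_force: [0.9, -0.7, -1.2]
finger_gap: 15.5
finger_force: 25.0
```

>>> {"name": "jog_arm", "arguments": {
  "plan": [0, 0, -0.0006, 0, 0, 0, 0, 0, -0.0006, 0, 0, 0, 0, 0, -0.0006, 0, 0, 0, 0, 0, -0.0006, 0, 0, 0, 0, 0, -0.0006, 0, 0, 0, 0, 0, 0.01, 0, 0, 0, 0, 0, 0.03, 0, 0, 0, 0, 0, 0.06, 0, 0, 0, 0, 0, 0.1, 0, 0, 0, 0, 0, 0.14, 0, 0, 0, 0, 0, 0.18, 0, 0, 0, 0, 0, 0.22, 0, 0, 0, 0, 0, 0.22, 0, 0, 0, 0, 0, 0.22, 0, 0, 0],
  "claw": 0.036
}}

```text
clock: 14.4
eef_pos: [561.5, -142.4, 230.8]
eef_rot: [3.141, -0.002, -0.447]
wrist_force: [0.0, 0.2, -0.4]
finger_gap: 36.3
finger_force: 0.0
```

```bash
python3 - <<'E'
from h import *
s=manip.read_state(); print(s['clock'],s['eef_pos'],s['eef_rot'],s['finger_gap'])
c,p,d=snap('wrist','w5.png'); np.savez('/tmp/w5',p=p,d=d,**c)
E
```

```text
14.4 [ 561.48731759 -142.44103918  230.83153126] [ 3.14139879e+00 -2.24851895e-03 -4.46570591e-01] 36.348661023119455
```

View pics/w5.png

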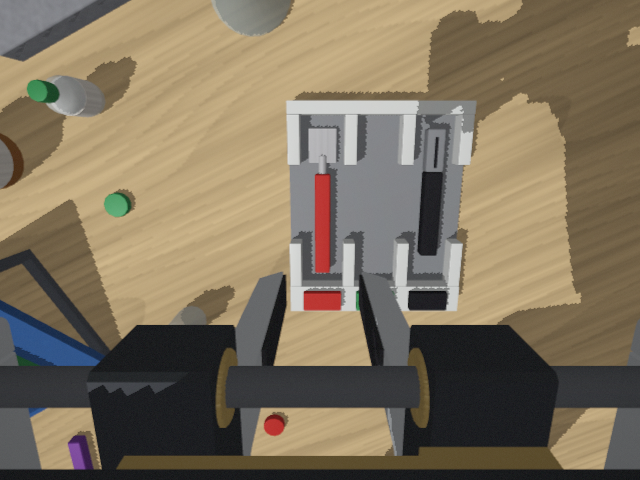

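Spatula lies in the red compartment, handle (322,272) next to the red tab (322,300), blade at (322,145). The marker is still in place. Now the brush.

>>> {"name": "jog_arm", "arguments": {
  "plan": [-0.005, 0.03, 0, -0.5, -2.6, 2.7, -0.01, 0.065, 0, -1, -5.1, 5.4, -0.016, 0.1, 0, -1.5, -7.9, 8.3, -0.022, 0.14, 0, -2.1, -11.1, 11.7, -0.028, 0.18, 0, -2.7, -14.2, 15, -0.034, 0.22, -0.005, -3.3, -17.4, 18.3, -0.04, 0.26, -0.01, -3.9, -20.6, 21.7, -0.047, 0.3, -0.015, -4.4, -23.7, 25, -0.051, 0.33, -0.02, -4.9, -26, 27.4, -0.055, 0.3515, -0.03, -5.2, -27.8, 29.3, -0.055, 0.3515, -0.03, -5.2, -27.8, 29.3, -0.055, 0.3515, -0.03, -5.2, -27.8, 29.3]
}}

```text
clock: 15.65
eef_pos: [506.0, 208.8, 199.0]
eef_rot: [3.141, -0.486, 0.076]
wrist_force: [-0.0, 0.7, 0.8]
finger_gap: 35.9
finger_force: 0.0
```

```bash
python3 - <<'E'
from h import *
s=manip.read_state(); print(s['clock'],s['eef_pos'],s['eef_rot'],s['finger_gap'])
c,p,d=snap('wrist','w6.png'); np.savez('/tmp/w3',p=p,d=d,**c)
m=mask(p,'green',(250,100,400,300)); v,u=np.nonzero(m); print(m.sum(),u.min(),u.max(),v.min(),v.max())
v0=v.min(); Q=pts(c,d,m); print(np.median(Q,0))
n=np.array([-.4677,-.035,.8832]); a=np.array([.8807,.0665,.469]); b=np.cross(n,a)
g=np.array([562.9,213.2,50.4]); q=Q-g; h=q@n; q=q[abs(h-14)<3]
print('lat',np.percentile(q@b,[2,50,98]),'along',np.percentile(q@a,[1,99]),'h',np.median(h))
E
```

```text
15.65 [506.03309216 208.80785909 198.96261205] [ 3.14097737 -0.48623037  0.07559421] 35.86484624845713
1676 316 333 203 299
[553.3259307  211.64271636  61.01496667]
lat [-7.90967791 -0.68759483  6.36818429] along [-49.13713931  37.47978438] h 13.921121192202714
```

>>> {"name": "jog_arm", "arguments": {
  "plan": [0.009, 0.0005, -0.03, 0, 0, 0, 0.018, 0.001, -0.062, 0, 0, 0, 0.027, 0.0014, -0.0938, 0, 0, 0, 0.0364, 0.0021, -0.1115, 0, 0, 0, 0.0457, 0.0028, -0.1291, 0, 0, 0, 0.0514, 0.0032, -0.1397, 0, 0, 0, 0.0537, 0.0034, -0.1442, 0, 0, 0, 0.0551, 0.0035, -0.1468, 0, 0, 0, 0.0551, 0.0035, -0.1468, 0, 0, 0, 0.0551, 0.0035, -0.1468, 0, 0, 0]
}}

```text
clock: 16.7
eef_pos: [561.7, 212.6, 53.7]
eef_rot: [-3.141, -0.489, 0.075]
wrist_force: [0.0, -0.2, -0.2]
finger_gap: 36.2
finger_force: 0.0
```

>>> {"name": "jog_arm", "arguments": {
  "plan": [0, 0, 0, 0, 0, 0, 0, 0, 0, 0, 0, 0, 0, 0, 0, 0, 0, 0, 0, 0, 0, 0, 0, 0, 0, 0, 0, 0, 0, 0, 0, 0, 0, 0, 0, 0, 0, 0, 0, 0, 0, 0],
  "claw": 0.01,
  "force": 25
}}

```text
clock: 17.4
eef_pos: [561.5, 212.6, 53.2]
eef_rot: [-3.142, -0.489, 0.075]
wrist_force: [-4.7, -0.8, 4.9]
finger_gap: 15.7
finger_force: 25.0
```

>>> {"name": "jog_arm", "arguments": {
  "plan": [-0.0047, -0.0003, 0.009, 0, 0, 0, -0.0141, -0.001, 0.0265, 0, 0, 0, -0.0281, -0.002, 0.053, 0, 0, 0, -0.0422, -0.003, 0.08, 0, 0, 0, -0.05, -0.004, 0.11, 0, 0, 0, -0.05, -0.004, 0.14, 0, 0, 0, -0.05, -0.004, 0.147, 0, 0, 0]
}}

```text
clock: 18.1
eef_pos: [512.0, 209.0, 203.7]
eef_rot: [-3.14, -0.493, 0.075]
wrist_force: [-0.4, -0.7, -1.5]
finger_gap: 15.5
finger_force: 25.0
```

>>> {"name": "jog_arm", "arguments": {
  "plan": [0.002, -0.025, 0, 0.3, 1.7, -1.8, 0.004, -0.06, 0, 0.8, 4.2, -4.4, 0.006, -0.1, 0, 1.3, 6.9, -7.3, 0.009, -0.14, 0, 1.8, 9.7, -10.2, 0.012, -0.18, 0, 2.3, 12.5, -13.1, 0.014, -0.22, 0, 2.9, 15.2, -16.1, 0.017, -0.26, 0, 3.4, 18, -19, 0.019, -0.3, 0, 3.9, 20.8, -21.9, 0.022, -0.34, 0, 4.4, 23.6, -24.8, 0.024, -0.375, 0, 4.9, 26, -27.4, 0.026, -0.401, 0, 5.2, 27.8, -29.3, 0.026, -0.401, -0.04, 5.2, 27.8, -29.3, 0.026, -0.401, -0.08, 5.2, 27.8, -29.3, 0.026, -0.401, -0.12, 5.2, 27.8, -29.3, 0.026, -0.401, -0.14, 5.2, 27.8, -29.3, 0.026, -0.401, -0.14, 5.2, 27.8, -29.3, 0.026, -0.401, -0.14, 5.2, 27.8, -29.3]
}}

```text
clock: 19.8
eef_pos: [537.5, -192.4, 60.1]
eef_rot: [3.141, 0.0, -0.447]
wrist_force: [0.4, 0.1, 0.1]
finger_gap: 16.0
finger_force: 25.0
```

```bash
python3 - <<'E'
from h import *
s=manip.read_state(); print(s['clock'],s['eef_pos'],s['eef_rot'],s['finger_gap'])
c,p,d=snap('wrist','w7.png')
m=mask(p,'green',(290,150,350,290)); P=pts(c,d,m); P=P[P[:,2]>55]
C=np.array([544.5,-196.5]); a=np.radians(-25.6); X=np.array([np.cos(a),np.sin(a)]); Y=np.array([-X[1],X[0]])
q=P[:,:2]-C; print('z',np.median(P[:,2]),'x',np.percentile(q@X,[1,99]),'y',np.percentile(q@Y,[2,50,98]))
E
```

```text
19.8 [ 537.51848519 -192.4347986    60.14099809] [ 3.14114784e+00  4.47218109e-05 -4.46730401e-01] 16.007191946531513
z 70.67864661519542 x [-3.90464974 29.89118799] y [-5.69028448  1.63804823  8.89119279]
```

View pics/w7.png

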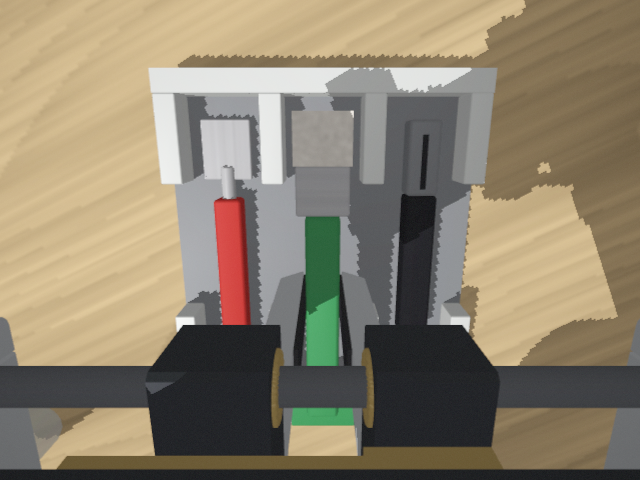

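Brush in hand is centred over the middle (green) compartment: bristles (322,112), handle edge (322,216). Spatula and marker sit in theirs.

>>> {"name": "jog_arm", "arguments": {
  "plan": [0, 0, -0.01, 0, 0, 0, 0, 0, -0.025, 0, 0, 0, 0, 0, -0.037, 0, 0, 0, 0, 0, -0.044, 0, 0, 0, 0, 0, -0.048, 0, 0, 0, 0, 0, -0.0505, 0, 0, 0, 0, 0, -0.051, 0, 0, 0, 0, 0, -0.051, 0, 0, 0, 0, 0, -0.051, 0, 0, 0]
}}

```text
clock: 20.75
eef_pos: [537.8, -192.5, 9.3]
eef_rot: [3.141, -0.001, -0.447]
wrist_force: [-0.1, 0.4, -1.2]
finger_gap: 16.0
finger_force: 25.0
```

>>> {"name": "jog_arm", "arguments": {
  "plan": [0, 0, 0, 0, 0, 0, 0, 0, 0, 0, 0, 0, 0, 0, 0, 0, 0, 0, 0, 0, 0, 0, 0, 0, 0, 0, 0, 0, 0, 0, 0, 0, 0.01, 0, 0, 0, 0, 0, 0.03, 0, 0, 0, 0, 0, 0.06, 0, 0, 0, 0, 0, 0.1, 0, 0, 0, 0, 0, 0.14, 0, 0, 0, 0, 0, 0.18, 0, 0, 0, 0, 0, 0.22, 0, 0, 0, 0, 0, 0.25, 0, 0, 0, 0, 0, 0.25, 0, 0, 0, 0, 0, 0.25, 0, 0, 0],
  "claw": 0.036
}}

```text
clock: 22.25
eef_pos: [537.4, -192.4, 259.4]
eef_rot: [3.141, -0.001, -0.447]
wrist_force: [-0.0, -0.5, -0.3]
finger_gap: 36.1
finger_force: 0.0
```

```bash
python3 - <<'E'
from h import *
c,p,d=snap('wrist','w8.png'); snap('side','s8.png')
a,b=cv2.imread('pics/w8.png'),cv2.imread('pics/s8.png')
cv2.imwrite('pics/end.png',np.hstack([a[60:400,150:550],b[130:470,160:560]]))
E
```

```text
(no output)
```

View pics/end.png

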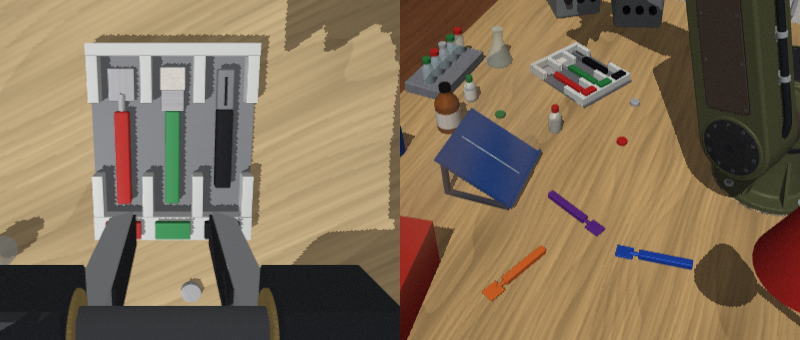

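All three lie flat in their own compartments: red at (122,150), green at (172,150) and black at (225,130). The handles are by the tabs, the rack is empty and the bottles are standing.

```bash
python3 -c "
from cell import manip
print(manip.sign_off())"
```

```text
the job is handed in; nothing more can be done
None
```

The job is handed in: the spatula, brush and marker lie flat in the red, green and black compartments, with both tools' handles at their tabs and the bottles still standing; robot time was about 22 s. I moved the marker first because it was in the brush's compartment.

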